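# Take the choux bun from the pastry keeper with the spring tongs

## Task

Slide the clear cover of the pastry keeper along its rails to the far stop, so that both pastries lie open. Then pick up the spring tongs from their rest, close them on the tall round choux bun (not the flat macaron) and lift it; do not touch the bun with the gripper itself, and leave the macaron and the other things on the worktop where they are. Finish while still holding the bun in the tongs, still, at least 15 cm above the worktop, with the cover left open.

Things in the scene. Friction and masses are not known exactly. Their poses are not given: they have to be found in the camera images.
- keeper: pastry keeper, fixed: dark wooden board 124 (x) x 400 (y) mm on feet, top 24 mm above the worktop; origin at the centre of its underside on the worktop, x across, y along the board, z up. A clear plate 54 mm high closes the -y end. The pastries stand near the centre line at about y = -130 and -55 mm, either way round, under the clear cover.
- cover (a joint): how far the keeper's cover has slid, in m, along the keeper's +y: 0 (shut against the end plate) to 0.21 (at the far stop, both pastries uncovered). The cover is a clear tunnel 180 mm long, 116 mm wide, roof 56 mm above the board; about 1.5 N of friction, it stays where it is left.
- cover_grip (a point): centre of the steel grip bar on top of the cover: 56 mm along the keeper's x, 12 mm thick along the keeper's y, 30 mm tall (15 mm above and below this point); 12 mm of free space below the bar to the roof, and the point is 27 mm above the roof.
- tongs: steel spring tongs, 215 mm long, 18 mm high, about 90 g, flat on their rest. Origin midway between the thumb plates, at the underside and near the centre of mass; x to the jaws, y left, z up. Arms hinge about z at x = -85 mm, by the round head. Ribbed thumb plates, 34 mm long x 18 mm high, lie outside the arms at x = 0: over both 51 mm open, about 37 mm on the choux bun, 25 mm shut.
- tongs_left (a joint): closing angle of the tongs' left arm (the right moves alike), rad: 0 open, 0.15 shut, about 0.085 on the choux bun; 0.025 leaves a jaw gap of about 54 mm. Squeezing the thumb plates closes the jaws; a spring pushes the plates apart with 3.5 N (open) to 8 N (shut).  Half squeezed, the tongs can be carried with open jaws.
- tongs_jaws (a point): point midway between the jaws, 100 mm ahead of the tongs' origin along their x, 9 mm above their underside; jaws 30 mm long, 18 mm high, centred here, each about 8 mm thick; gap about 63 mm when open, changing about 2.2 times as much as the width over the thumb plates.
- jaw_left: jaw plate at the end of the tongs' left (+y) arm, 30 x 5 x 18 mm; origin at the middle of its lower edge
- jaw_right: jaw plate at the end of the tongs' right (-y) arm, 30 x 5 x 18 mm; origin at the middle of its lower edge
- tongs_rest: dark wooden tongs rest, fixed: two cross bars 22 mm high, 16 mm wide and 100 mm long, 140 mm apart on a low strip 24 mm wide and 6 mm high; origin at the centre of its underside, x along the strip. The tongs lie on the bars, thumb plates over the free gap between them.
- choux: choux bun: the tall round pastry, 32 mm diameter, 36 mm high, upright sides from 4 to 26 mm and a domed top, about 30 g; origin at the centre of its underside, z up
- macaron: macaron: the flat round pastry, 38 mm diameter, 22 mm high, same colour; origin at the centre of its underside. To be left where it is.
- jigger: steel double-cone measure, 43 mm diameter, 84 mm high, bystander; origin at its underside
- cup: small silver cup, 48 mm diameter, 46 mm high, bystander; origin at its underside
- stopper: silver wine stopper standing on its cap, 34 mm diameter, 45 mm high, bystander; origin at its underside

How it is judged (in metres and radians):
On the way, in this order (a step that is already met when the one before it is completed fails the run):
1. the cover is slid open to the far stop, the tongs still on their rest (value of joint cover above 0.195 m and distance of tongs from where it was at the start of the episode below 0.03 m), for 0.2 s.
2. the tongs are lifted clear of their rest in the gripper (height (world z) of tongs above 0.05 m and contact force between the fingers and tongs above 0.5 N and contact force between tongs and tongs_rest below 0.1 N), for 0.2 s.
At the end, for the whole second after the job is handed in: The choux bun is clasped by both tong jaws (over 0.5 N each), still, its underside over 125 mm above the worktop, fingers squeezing the tongs and not touching the bun; cover within 20 mm of its far stop; macaron within 20 mm, other bystanders within 30 mm of their places (height (world z) of choux above 0.125 m and contact force between each of jaw_left, jaw_right and choux above 0.5 N and contact force between the fingers and tongs above 1 N and contact force between each of the arm, the fingers and choux below 0.1 N and distance between choux and tongs_jaws below 0.06 m and linear speed of choux below 0.05 m/s and value of joint cover above 0.19 m and distance of macaron from where it was at the start of the episode below 0.02 m and angle between macaron's own z axis and vertical below 0.3 rad and distance of each of jigger, cup, stopper from where it was at the start of the episode below 0.03 m); the arm keeps its last pose, push and grip.
It fails at once if the gripper or arm touches the choux bun itself (contact force between any of the fingers, the arm and choux above 0.5 N).
It fails at once if the macaron is shifted by more than 20 mm (distance of macaron from where it was at the start of the episode above 0.02 m).
It fails at once if a bystander is shifted by more than 30 mm (distance of any of jigger, cup, stopper from where it was at the start of the episode above 0.03 m).
It also fails if it takes over 58 s, if anything falls off the work surface, if the arm or the gripper's body presses on something with over 40 N, if the wrist force passes 120 N, or if a joint passes its speed limit or range.

## Robot

A 6-joint arm with a two-finger parallel gripper is mounted at the origin on a cart in front of the work surface, level with it; the furniture and walls round the work are solid. World frame = base frame: x ahead of the robot, y to its left, z up, the work surface at z = 0. Lengths are in m, angles in degrees, forces in N, time in s.
With the tool pointing down it reaches from about 0.35 to 0.85 m from the base axis. Payload 8.1 kg.
Tool frame: the origin (TCP) lies on the mounting face of the last link; the fingertips stand 173 mm ahead of it and the grasp point (between the pads) lies 155 mm ahead of it (bot.tips_ahead is the distance from the TCP to the fingertips, in m); z points along the fingers, y is the line along which they close (so a half turn about z gives the same grasp; the last joint's range is limited). The gripper opens to 85 mm and grips with 20 to 120 N. Pads are 22 mm wide; open, the fingers measure 114 mm over their backs; the gripper's body (76 mm by 85 mm) begins 54 mm behind the grasp point. The pads swing forward as they close: fully open they stand 13 mm farther back than shut.
Start: joints at [-80.237, 7.471, 85.268, -0, 87.261, -4.893], TCP at [0.152, -0.58, 0.405] pointing down, gripper open.
Joint ranges: [-169.43, 169.43], [-51.17, 129.36], [1.28, 143.12], [-76.62, 256.62], [0, 156.53], [-152.29, 152.29]. Speed limits (degrees/s): [136.94, 136.94, 159.86, 180, 180, 180].

## Interface

Orientations are given as [roll, pitch, yaw] about the fixed x, y, z axes, in that order (R = Rz(yaw) Ry(pitch) Rx(roll)).
In Python, from cell import monitor, get_image, camera_params, workorder, trace, pinpoint, bot gives the robot as it stands.
- The arm moves only by the tool send_rows, never from a script. Its argument "commands" is a list of rows, each a list of 3 entries, a list of its own where there are three numbers: the shift along the tool's x, y, z in cm, then the turn, a rotation vector about the tool's x, y, z in degrees, then the closure, from -1 (fully open) to 1 (shut), so that 0 is half open. A call has exactly 5 rows; each row is the pose to reach, as a shift and turn from the pose commanded when the call began, along the tool's axes at that moment; what a row does not reach only later rows make up. A row lasts 1/10 s, in which the tool goes at most 50 mm and 8.59 degrees, less where a joint would pass 70% of its speed; a pose out of reach is approached as far as the arm can. A call with a gripper value outside its range is refused whole. The fingers move at their own pace and stop on an object; "grip_force" is the grip in N (left out, the last holds). Time passes only in rows, so rows that repeat a pose let the fingers close, or fill a call up. It gives the time, the measured TCP pose, the force, the opening and the grip force at its end, in the units of the state.
- monitor.read_state(): the state, without advancing time (a new reading comes with each control period).
- get_image(name): name is "scene" or "top" or "wrist"; returns the picture (420x560x3 uint8, red, green, blue); there is no depth.
- camera_params(name): a dict with "fov_y" (degrees; the focal length in pixels is half the picture's height over the tangent of half this angle, whatever the lens; pixels are square), "cx", "cy" (the principal point, pixels), "k1" (the pictures are not rectified: a ray, as slopes to the right and down, at radius r is drawn at 1 + k1 r^2 times it, then the intrinsics apply), "R" (3x3) and "t" (3): a world point X has camera coordinates R X + t. Camera axes: x right, y down, z forward; pixel columns grow to the right and rows downward; lengths in m; the calibration is good to about 2 mm. A picture is of the moment at which its call begins: read the wrist's pose just before it. camera_params takes no time and is no camera call; for the wrist camera it gives the pose at the moment of the call.
- workorder.finish_job(): hands the job in; it is judged then, once.
Trained networks look in the newest picture that a camera, given by its name, has taken for a name from the list of things; names that differ only in an ending like _2 or _b are one class to them, and where a whole thing is asked for, a point or a joint stands for the part that bears it (a point fixed in the world has none). Each returns a list of dicts, best first, with "score" (0 to 1); they miss things now and then, are a little off and sometimes report something else, mostly with a low value. They report only what shows in the picture. A call takes as long as a camera call.
- trace(label, camera): "pixels" (420x560 bool, what is visible of it).
- pinpoint(label, camera): "position" ([x, y, z] in m, in the coordinates of the camera as it stood for that picture, good to about 4 mm: a listed point, or the origin of a listed thing).
The state is a dict: "time_s": time; "qpos": joint angles; "joint_velocities": joint speeds; "joint_torque": joint torques, N m; "position": TCP position; "tool_rot": TCP orientation; "wrist_force": force on the tool from outside, world axes, zero at the start; "torque": the same for the moment, N m; "opening": finger opening in m; "grip_force": force on a finger pad.
Only numpy, scipy, OpenCV 4.12 (cv2) and the standard library are available. Lean on these libraries where they do the work, as an engineer would, in place of code of your own. Each camera call takes 0.05 s, during which the arm holds its last target. There are 200 camera calls.

## Working session

There is one attempt and no reset: what is moved stays moved. The work goes in short steps, Python scripts to look and compute and a tool call to move; the robot and the scene stay as the last step left them, time stands still between calls to the robot, and variables do not carry over. Pictures are saved under pics/ and viewed, at most 11 in all, crops included, and the job is handed in when it is done.

Besides the shell and the picture viewer there is one more tool, called after "Request:" as name([rows], argument=value, ...), one row to a line, values as JSON. send_rows: Moves the arm, as the interface text tells. Its arguments: {"type":"object","properties":{"commands":{"type":"array","items":{"type":"array"}},"grip_force":{"type":"number"}},"required":["commands"]}

```bash
mkdir -p pics; ls
cat > h.py <<'E'
import numpy as np, cv2
from scipy.spatial.transform import Rotation as Ro
from cell import monitor, get_image, camera_params, workorder, trace, pinpoint, bot
def snap(cam,fn=None):
    p=camera_params(cam); im=get_image(cam)
    if fn: cv2.imwrite('pics/'+fn,im[:,:,::-1])
    return p,im
def w(p,c): return np.array(p['R']).T@(np.array(c)-np.array(p['t']))
def find(labels,cam,p,n=2):
    for l in labels:
        for d in pinpoint(l,cam)[:n]: print(cam,l,round(d['score'],2),np.round(w(p,d['position']),4))
def toolrot():
    s=monitor.read_state(); return np.array(s['position']),np.array(s['tool_rot'])
E
python3 - <<'E'
from h import *
print(monitor.read_state())
L=['keeper','cover_grip','tongs','tongs_jaws','jaw_left','jaw_right','tongs_rest','choux','macaron','jigger','cup','stopper']
for c in ['scene','top']:
    p,im=snap(c,c+'0.png'); find(L,c,p,1)
    print(np.round(-np.array(p['R']).T@np.array(p['t']),3))
print(monitor.read_state()['time_s'])
E
```

```text
pics
{'time_s': 0.0, 'qpos': array([-8.02365958e+01,  7.51597804e+00,  8.53299619e+01,  8.09558253e-04,
        8.72603419e+01, -4.89445676e+00]), 'joint_velocities': array([-0.04008222, -0.00012352, -0.02554992, -0.11716707, -0.02330834,
       -0.03985767]), 'joint_torque': array([ 1.59278916e-03, -5.69391739e+01, -5.00550485e+01, -3.35169661e-04,
        1.46102405e-02, -4.11913243e-05]), 'position': array([ 0.1517993 , -0.58024511,  0.40362851]), 'tool_rot': array([-1.79894175e+02, -9.87363303e-03,  1.46578123e+01]), 'wrist_force': array([ 0.12196848, -0.03584249, -0.45521784]), 'torque': array([-0.0247705 , -0.05985647, -0.03741035]), 'grip_force': 0.0, 'opening': 0.08528162631580088}
scene keeper 0.73 [ 0.5198  0.0624 -0.0012]
scene tongs 0.61 [ 0.4213 -0.3317  0.023 ]
scene jigger 0.8 [0.4012 0.2775 0.0006]
scene cup 0.87 [0.4079 0.4069 0.0019]
[-0.578  0.604  1.038]
top keeper 0.84 [0.5117 0.0668 0.0039]
top cover_grip 0.98 [ 0.502  -0.0246  0.1073]
top tongs 0.51 [ 0.4184 -0.3319  0.0234]
top tongs_jaws 0.76 [ 0.5161 -0.3116  0.0374]
top jaw_left 0.55 [5.131e-01 6.350e-02 2.000e-04]
top jaw_right 0.44 [ 0.5186 -0.3484  0.0223]
top tongs_rest 0.67 [ 0.4224 -0.3241 -0.0018]
top macaron 0.53 [5.108e-01 6.610e-02 4.000e-04]
top jigger 0.45 [ 0.4048  0.274  -0.    ]
top cup 0.53 [0.4023 0.4131 0.0036]
top stopper 0.44 [ 0.649  -0.3023 -0.0011]
[0.308 0.013 1.497]
1.3
```

View pics/top0.png

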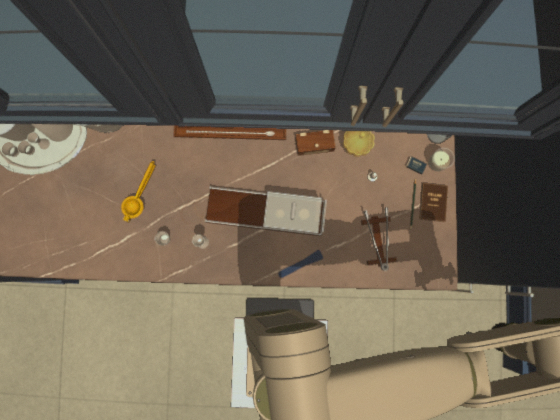

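View pics/scene0.png

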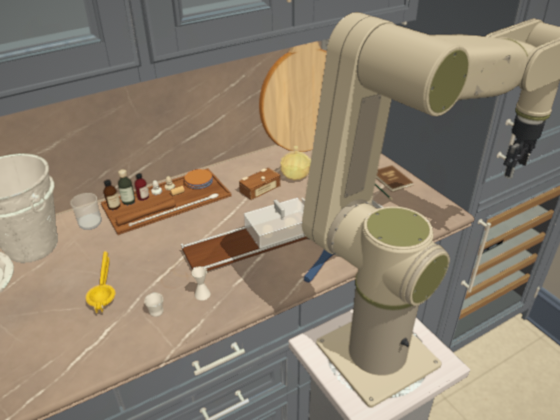

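The top view shows the keeper at about (265,210), with the cover at its right (-y) end and the grip bar at (293,211). The tongs are on their rest at about (378,238), the jigger at (200,240), the cup at (163,237) and the stopper at (372,175). Next I'll fly over the tongs with the wrist camera.

```bash
cat >> h.py <<'E'
def to(pos,yaw,pitch=0,p0=None,r0=None):
    "shift (cm) and rotvec (deg) in tool frame from measured (or given) pose to world pose, tool pointing down"
    p,r=toolrot()
    if p0 is not None: p=np.array(p0)
    if r0 is not None: r=r0
    R=Ro.from_euler('xyz',r,degrees=True); T=Ro.from_euler('xyz',[180,pitch,yaw],degrees=True)
    print('shift',np.round(100*R.inv().apply(np.array(pos)-p),2),'rot',np.round((R.inv()*T).as_rotvec(degrees=True),2))
E
python3 - <<'E'
from h import *
to([.38,-.33,.40],12)
p=camera_params('wrist'); pos,r=toolrot()
R=Ro.from_euler('xyz',r,degrees=True)
print('cam in tool',R.inv().apply(-np.array(p['R']).T@np.array(p['t'])-pos),'axis',R.inv().apply(np.array(p['R'])[2]),p['fov_y'])
E
```

```text
shift [ 28.41 -18.46   0.47] rot [-0.   -0.    2.66]
cam in tool [0.07703923 0.00072955 0.03120586] axis [-3.02530659e-01  8.09889818e-05  9.53139651e-01] 61.49454402501513
```

Request:
send_rows([
  [[3,-2,0],[0,0,0],-1],
  [[6.5,-4.2,0],[0,0,1],-1],
  [[10,-6.5,0],[0,0,2],-1],
  [[14,-9,0],[0,0,2.7],-1],
  [[17,-11,0],[0,0,2.7],-1],
])

```text
time_s: 1.8
position: [0.2897, -0.4292, 0.4048]
tool_rot: [180.0, -0.0, 12.0]
wrist_force: [1.0, -0.1, 0.0]
opening: 0.0853
grip_force: 0.0
```

Request:
send_rows([
  [[3.5,-2.3,0],[0,0,0],-1],
  [[7,-4.6,0],[0,0,0],-1],
  [[10,-6.5,0],[0,0,0],-1],
  [[11.4,-7.4,0],[0,0,0],-1],
  [[11.4,-7.4,0],[0,0,0],-1],
])

```text
time_s: 2.3
position: [0.3861, -0.3334, 0.4048]
tool_rot: [-180.0, -0.0, 12.1]
wrist_force: [-0.8, 0.2, -0.4]
opening: 0.0859
grip_force: 0.0
```

Run:
```python
from h import *
p,im=snap('wrist','w1.png'); print(toolrot())
find(['tongs','tongs_jaws','jaw_left','jaw_right','tongs_rest','stopper'],'wrist',p,1)
p,im=snap('top'); find(['tongs','tongs_jaws','keeper','cover_grip','choux','macaron','jigger','cup','stopper'],'top',p,1)
to([.50,-.03,.38],-6)
```

```text
(array([ 0.38523215, -0.3343549 ,  0.40479039]), array([1.79985585e+02, 2.14838362e-03, 1.20893826e+01]))
wrist jaw_right 0.85 [ 0.5198 -0.3507  0.0223]
wrist tongs_rest 0.61 [ 0.4264 -0.324   0.0014]
top tongs 0.75 [ 0.4185 -0.3323  0.0222]
top tongs_jaws 0.57 [ 0.5164 -0.3077  0.0364]
top keeper 0.56 [0.5112 0.065  0.0035]
top cover_grip 0.58 [ 0.5034 -0.0261  0.1079]
top macaron 0.41 [0.4003 0.4109 0.0046]
top jigger 0.64 [0.4053 0.2739 0.0034]
top cup 0.71 [0.4018 0.409  0.0038]
top stopper 0.63 [ 0.6483 -0.3007 -0.0016]
shift [ 17.6  -27.45   2.47] rot [ 0.    0.   17.96]
```

View pics/w1.png

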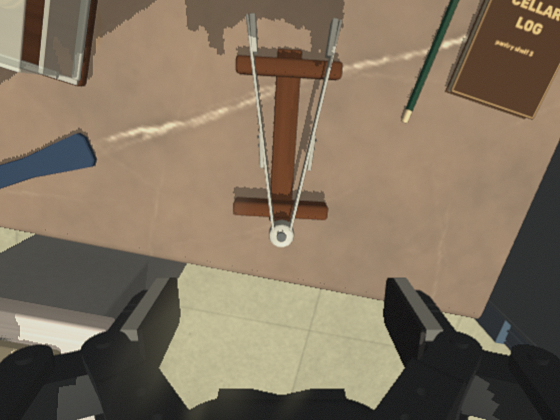

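The wrist view shows the tongs with their head at (281,236), plates at about (263,150) and (310,150), and jaws at (252,33) and (334,37). Now the keeper.

Request:
send_rows([
  [[2,-3,0],[0,0,3],-1],
  [[4.5,-7,0.5],[0,0,7],-1],
  [[7,-11,1],[0,0,11],-1],
  [[9.5,-15,1.5],[0,0,15],-1],
  [[12,-18.5,2],[0,0,18],-1],
])

```text
time_s: 3.65
position: [0.464, -0.1271, 0.3847]
tool_rot: [-180.0, -0.0, -6.2]
wrist_force: [0.4, -1.2, 1.4]
opening: 0.0854
grip_force: 0.0
```

```bash
cat >> h.py <<'E'
def ray(p,px,z):
    f=210/np.tan(np.radians(p['fov_y']/2)); K=np.array([[f,0,p['cx']],[0,f,p['cy']],[0,0,1]])
    u=cv2.undistortPointsIter(np.array([[px]],float),K,np.array([p['k1'],0,0,0,0.]),None,None,(3,50,1e-9))[0,0]
    R=np.array(p['R']); c=-R.T@np.array(p['t']); d=R.T@np.array([u[0],u[1],1]); return c+d*(z-c[2])/d[2]
E
python3 - <<'E'
from h import *
# wrist pose of picture w1
p=camera_params('wrist'); pos,r=toolrot(); R=Ro.from_euler('xyz',r,degrees=True)
R0=Ro.from_euler('xyz',[179.99,0,12.09],degrees=True); pos0=np.array([.3852,-.3344,.4048])
Rc=np.array(p['R']); c=-Rc.T@np.array(p['t'])
A=R0*R.inv(); q=dict(p); q['R']=Rc@A.inv().as_matrix(); q['t']=-q['R']@(pos0+A.apply(c-pos))
for n,px in dict(head=(281,236),pl=(262,150),pr=(310.5,150),jl=(252,33),jr=(334,37)).items(): print(n,np.round(ray(q,px,.038),4))
to([.50,-.03,.38],-6)
E
```

```text
head [ 0.3327 -0.3464  0.038 ]
pl [ 0.4139 -0.3106  0.038 ]
pr [ 0.4236 -0.3553  0.038 ]
jl [ 0.51   -0.2827  0.038 ]
jr [ 0.5219 -0.3524  0.038 ]
shift [  2.53 -10.05   0.48] rot [-0.   -0.03 -0.2 ]
```

Request:
send_rows([
  [[0.8,-3,0],[0,0,0],-1],
  [[1.7,-6.5,0],[0,0,0],-1],
  [[2.5,-10,0],[0,0,0],-1],
  [[2.5,-10,0],[0,0,0],-1],
  [[2.5,-10,0],[0,0,0],-1],
])

```text
time_s: 4.15
position: [0.4992, -0.0318, 0.3846]
tool_rot: [180.0, 0.0, -5.9]
wrist_force: [0.2, -0.7, 0.7]
opening: 0.0854
grip_force: 0.0
```

Run:
```python
from h import *
p,im=snap('wrist','w2.png'); print(toolrot())
find(['keeper','cover_grip','choux','macaron'],'wrist',p,1)
import pickle; pickle.dump(p,open('w2.pkl','wb'))
```

```text
(array([ 0.4990318 , -0.03253695,  0.38461596]), array([ 1.79972621e+02,  1.51042390e-02, -5.99623583e+00]))
wrist keeper 0.8 [5.134e-01 6.070e-02 5.000e-04]
wrist cover_grip 0.76 [ 0.5058 -0.0302  0.1094]
```

View pics/w2.png

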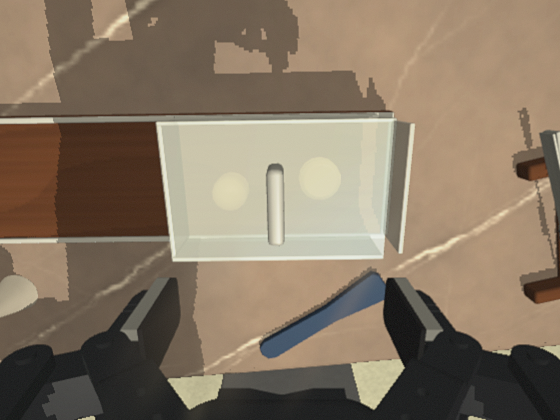

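The wrist view shows the grip bar from (275,166) to (276,243), and the two pastries under the cover at (230,191) and (320,178). I'll work out the bar position and keeper yaw.

Run:
```python
from h import *
import pickle; p=pickle.load(open('w2.pkl','rb'))
a=ray(p,(275,166),.122);b=ray(p,(276,243),.122);print('bar',a,b,np.linalg.norm(a-b),(a+b)/2,np.degrees(np.arctan2(*(a-b)[1::-1])))
for n,P,Q,z in [('roof near',(175,259),(383,259),.08),('roof far',(158,124),(392,120),.08),('rail near',(3,239),(165,239),.03),('rail far',(2,118),(156,117),.03)]:
    a=ray(p,P,z);b=ray(p,Q,z);d=a-b;print(n,a,b,np.linalg.norm(d),'yaw',-np.degrees(np.arctan2(d[0],d[1])))
for px in [(230,191),(320,178)]: print(ray(p,px,.05))
to([.504,-.028,.267],-6)
```

```text
bar [ 0.53560144 -0.0323031   0.122     ] [ 0.48104369 -0.02714604  0.122     ] 0.05480094626167063 [ 0.50832256 -0.02972457  0.122     ] -5.399826306432396
roof near [0.45795188 0.06204783 0.08      ] [ 0.44003429 -0.1134118   0.08      ] 0.17637210997240862 yaw -5.830721438202148
roof far [0.56886839 0.05339726 0.08      ] [ 0.55389591 -0.12181832  0.08      ] 0.17585412152466726 yaw -4.884158617229027
rail near [0.47481251 0.24544307 0.03      ] [0.4586049  0.08646743 0.03      ] 0.15979969427251137 yaw -5.821207484446025
rail far [0.58679529 0.20722487 0.03      ] [0.57366791 0.07110288 0.03      ] 0.13675350772949338 yaw -5.508475204932279
[0.50494158 0.01224156 0.05      ]
[ 0.50852797 -0.06773885  0.05      ]
shift [ 0.45 -0.59 11.77] rot [ 0.01  0.   -0.14]
```

Request:
send_rows([
  [[0.6,-0.4,2.5],[0,0,-0.5],-0.5],
  [[0.6,-0.4,6],[0,0,-0.5],-0.3],
  [[0.6,-0.4,9],[0,0,-0.5],-0.3],
  [[0.6,-0.4,11.2],[0,0,-0.5],-0.3],
  [[0.6,-0.4,11.2],[0,0,-0.5],-0.3],
], grip_force=20)

```text
time_s: 4.9
position: [0.5036, -0.0296, 0.269]
tool_rot: [-180.0, 0.4, -5.6]
wrist_force: [-0.2, -0.2, 0.2]
opening: 0.0555
grip_force: 0.0
```

Request:
send_rows([
  [[0,0,0],[0,0,0],0.2],
  [[0,0,0],[0,0,0],0.5],
  [[0,0,0],[0,0,0],1],
  [[0,0,0],[0,0,0],1],
  [[0,0,0],[0,0,0],1],
], grip_force=20)

```text
time_s: 5.4
position: [0.5063, -0.0292, 0.2747]
tool_rot: [180.0, -0.2, -5.5]
wrist_force: [-1.6, -0.4, 6.8]
opening: 0.0116
grip_force: 24.2
```

Request:
send_rows([
  [[0,-1,0],[0,0,0],1],
  [[0,-3,0],[0,0,0],1],
  [[0,-5.5,0],[0,0,0],1],
  [[0,-8,0],[0,0,0],1],
  [[0,-10.5,0],[0,0,0],1],
])

```text
time_s: 5.9
position: [0.516, 0.0763, 0.2747]
tool_rot: [180.0, -0.1, -5.5]
wrist_force: [-3.5, -2.0, 9.8]
opening: 0.0115
grip_force: 24.5
```

Request:
send_rows([
  [[0,-2.5,0],[0,0,0],1],
  [[0,-5,0],[0,0,0],1],
  [[0,-7.5,0],[0,0,0],1],
  [[0,-8.5,0],[0,0,0],1],
  [[0,-9.2,0],[0,0,0],1],
])

```text
time_s: 6.4
position: [0.5245, 0.1684, 0.2747]
tool_rot: [-180.0, -0.0, -5.4]
wrist_force: [-10.2, -13.9, 14.6]
opening: 0.0116
grip_force: 25.3
```

Request:
send_rows([
  [[0,-0.4,0],[0,0,0],1],
  [[0,-0.8,0],[0,0,0],1],
  [[0,-1.1,0],[0,0,0],1],
  [[0,-1.3,0],[0,0,0],1],
  [[0,-1.3,0],[0,0,0],1],
])

```text
time_s: 6.9
position: [0.5255, 0.1721, 0.2745]
tool_rot: [178.9, 0.2, -5.7]
wrist_force: [-20.5, -55.3, 30.9]
opening: 0.0116
grip_force: 34.9
```

Request:
send_rows([
  [[0,0.5,0],[0,0,0],1],
  [[0,0.7,0],[0,0,0],1],
  [[0,0.7,0],[0,0,0],0],
  [[0,0.7,0],[0,0,0],-0.3],
  [[0,0.7,0],[0,0,0],-0.4],
])

```text
time_s: 7.4
position: [0.5252, 0.1733, 0.273]
tool_rot: [-180.0, -0.0, -5.5]
wrist_force: [0.2, -0.3, 0.4]
opening: 0.0549
grip_force: 0.0
```

Request:
send_rows([
  [[0,0,-2],[0,0,0],-0.5],
  [[0,0,-5],[0,0,0],-0.7],
  [[0,2,-8],[0,0,0],-1],
  [[0,5,-11],[0,0,0],-1],
  [[0,8,-11],[0,0,0],-1],
])

```text
time_s: 7.9
position: [0.5185, 0.0935, 0.3882]
tool_rot: [-179.9, -0.5, -5.4]
wrist_force: [1.5, -0.2, 1.2]
opening: 0.0851
grip_force: 0.0
```

Run:
```python
from h import *
import pickle
p,im=snap('wrist','w3.png'); print(toolrot())
find(['keeper','cover_grip','choux','macaron'],'wrist',p,1)
pickle.dump(p,open('w3.pkl','wb'))
p,im=snap('top','t3.png');find(['keeper','cover_grip','choux','macaron','tongs'],'top',p,1)
```

```text
(array([0.5179629 , 0.08985382, 0.38585964]), array([179.91047109,  -0.31257777,  -5.54139139]))
wrist keeper 0.66 [ 0.5148  0.0644 -0.0007]
wrist cover_grip 0.79 [0.5225 0.1686 0.1069]
wrist choux 0.69 [0.5035 0.0096 0.0251]
wrist macaron 0.94 [ 0.5089 -0.0687  0.0221]
top keeper 0.82 [0.513  0.0667 0.0019]
top cover_grip 0.85 [0.5206 0.1701 0.1046]
top choux 0.62 [0.504  0.0185 0.0241]
top macaron 0.48 [ 0.5053 -0.0647  0.0228]
top tongs 0.88 [ 0.4182 -0.3317  0.0227]
```

View pics/w3.png

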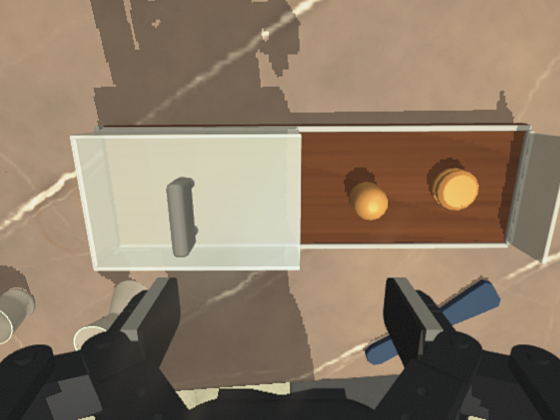

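The choux is at pixel (369,201), the bun nearer the cover, and the macaron is at (456,189). The cover bar moved about 0.20 m and met the stop with a firm reaction. It also sits symmetrically at keeper y = +0.105, so it is fully open. Now the tongs.

Run:
```python
from h import *
to([.418,-.332,.34],10)
import pickle
a,b=pickle.load(open('w2.pkl','rb')),pickle.load(open('w3.pkl','rb'))
for px in [(527,127),(300,129),(507,245),(302,245)]: print(ray(b,px,.03))
```

```text
shift [-5.81 43.36  4.23] rot [ -0.     0.05 -15.49]
[ 0.55550437 -0.13304542  0.03      ]
[0.57272998 0.07118031 0.03      ]
[ 0.44096695 -0.12587518  0.03      ]
[0.45987091 0.07794759 0.03      ]
```

Request:
send_rows([
  [[-0.4,3,0],[0,0,-2],-1],
  [[-1,7,0],[0,0,-5],-1],
  [[-1.5,11.5,0],[0,0,-8],-1],
  [[-2.1,16,0],[0,0,-12],-1],
  [[-2.7,20,0],[0,0,-15.5],-1],
])

```text
time_s: 8.95
position: [0.4706, -0.1045, 0.3827]
tool_rot: [180.0, -0.0, 10.1]
wrist_force: [1.0, -0.8, 0.2]
opening: 0.0855
grip_force: 0.0
```

Run:
```python
from h import *
to([.418,-.332,.34],10)
```

```text
shift [-9.19 21.47  4.27] rot [ 0.01 -0.01  0.15]
```

Request:
send_rows([
  [[-1.5,3.5,1],[0,0,0],-1],
  [[-3.5,8,2],[0,0,0],-1],
  [[-5.5,12.5,3],[0,0,0],-1],
  [[-7.5,17,4],[0,0,0],-1],
  [[-9.2,21.5,4.3],[0,0,0],-1],
])

```text
time_s: 9.45
position: [0.4167, -0.3321, 0.3383]
tool_rot: [-179.9, 0.0, 10.0]
wrist_force: [0.4, 0.3, 0.3]
opening: 0.0859
grip_force: 0.0
```

Run:
```python
from h import *
import pickle
p,im=snap('wrist','w4.png'); print(toolrot())
find(['tongs','tongs_jaws','jaw_left','jaw_right','tongs_rest'],'wrist',p,1)
pickle.dump(p,open('w4.pkl','wb'))
```

```text
(array([ 0.4150032 , -0.33789892,  0.33838261]), array([1.79843627e+02, 1.45214960e-01, 9.79458461e+00]))
wrist jaw_left 0.78 [ 0.51   -0.2851  0.0202]
wrist jaw_right 0.96 [ 0.5195 -0.3494  0.0255]
wrist tongs_rest 0.91 [ 0.4242 -0.3261 -0.0007]
```

View pics/w4.png

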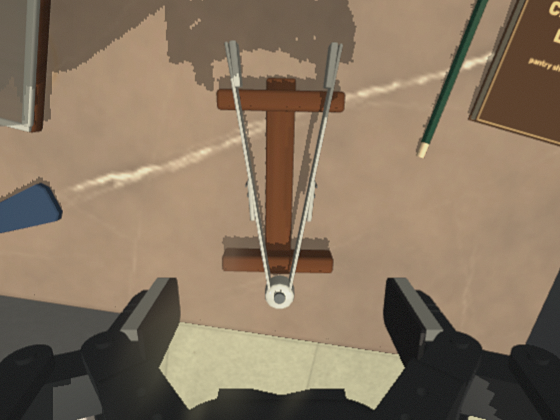

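Run:
```python
from h import *
import pickle
p=pickle.load(open('w4.pkl','rb'))
g=lambda px,z=.04:ray(p,px,z)
h,l,r,jl,jr=g((279,295)),g((252,199)),g((311,199)),g((234,64)),g((333,66))
print(h,(l+r)/2,(jl+jr)/2, np.linalg.norm(l-r),np.linalg.norm(jl-jr))
f=lambda d:np.degrees(np.arctan2(d[1],d[0]))
print('yaws',f((jl+jr)/2-h),f(jl-jr)-90,f(l-r)-90,f((jl+jr)/2-(l+r)/2))
print(toolrot()); to([.4185,-.332,.19],10)
snap('wrist','w5.png')
```

```text
[ 0.33593808 -0.34482148  0.04      ] [ 0.42032637 -0.33200576  0.04      ] [ 0.51640758 -0.3163862   0.04      ] 0.046267978558489506 0.06939457297768865
yaws 8.95406734091962 8.977492573568128 10.086264665350683 9.23358067212051
(array([ 0.41808586, -0.33000219,  0.33954701]), array([-1.79958563e+02, -1.71196520e-04,  9.98754682e+00]))
shift [1.000e-02 2.100e-01 1.495e+01] rot [-0.04 -0.   -0.01]
```

Request:
send_rows([
  [[0,0.2,3],[0,0,1],-1],
  [[0,0.2,6],[0,0,1],-1],
  [[0,0.2,9],[0,0,1],-1],
  [[0,0.2,11],[0,0,1],-1],
  [[0,0.2,12.5],[0,0,1],-1],
])

```text
time_s: 10.3
position: [0.4184, -0.331, 0.2132]
tool_rot: [-179.9, 0.0, 9.1]
wrist_force: [-0.1, 0.2, -0.5]
opening: 0.0854
grip_force: 0.0
```

Request:
send_rows([
  [[0,0,1],[0,0,0],-1],
  [[0,0,2],[0,0,0],-1],
  [[0,0,2.9],[0,0,0],-1],
  [[0,0,2.9],[0,0,0],-0.8],
  [[0,0,2.9],[0,0,0],-0.6],
])

```text
time_s: 10.8
position: [0.4182, -0.3328, 0.186]
tool_rot: [180.0, -0.0, 9.0]
wrist_force: [0.4, 0.2, 0.0]
opening: 0.0685
grip_force: 0.0
```

Run:
```python
from h import *
print(toolrot(),monitor.read_state()['wrist_force']); to([.4185,-.332,.185],9)
```

```text
(array([ 0.41823329, -0.3328491 ,  0.18598291]), array([ 1.79987288e+02, -8.89624457e-03,  8.95568997e+00])) [0.39664668 0.18280788 0.04921248]
shift [ 0.04 -0.08  0.1 ] rot [ 0.01 -0.01 -0.04]
```

Aligned; squeeze to about 46 mm and check the contact.

Request:
send_rows([
  [[0,-0.1,0.1],[0,0,0],-0.4],
  [[0,-0.1,0.1],[0,0,0],-0.25],
  [[0,-0.1,0.1],[0,0,0],-0.15],
  [[0,-0.1,0.1],[0,0,0],-0.1],
  [[0,-0.1,0.1],[0,0,0],-0.1],
], grip_force=20)

```text
time_s: 11.3
position: [0.4184, -0.3322, 0.1859]
tool_rot: [179.9, -0.1, 9.0]
wrist_force: [0.6, 0.5, 6.2]
opening: 0.0468
grip_force: 6.1
```

Request:
send_rows([
  [[0,0,0],[0,0,0],-0.1],
  [[0,0,0],[0,0,0],-0.1],
  [[0,0,0],[0,0,0],-0.1],
  [[0,0,0],[0,0,0],-0.1],
  [[0,0,0],[0,0,0],-0.1],
])

```text
time_s: 11.8
position: [0.4184, -0.3322, 0.1859]
tool_rot: [179.9, -0.1, 9.0]
wrist_force: [-0.7, 0.3, 5.2]
opening: 0.0471
grip_force: 6.1
```

Request:
send_rows([
  [[0,0,-0.5],[0,0,0],-0.1],
  [[0,0,-1.5],[0,0,0],-0.1],
  [[0,0,-3],[0,0,0],-0.1],
  [[0,0,-4.5],[0,0,0],-0.1],
  [[0,0,-6],[0,0,0],-0.1],
])

```text
time_s: 12.3
position: [0.4181, -0.3319, 0.2467]
tool_rot: [179.9, -0.0, 9.0]
wrist_force: [0.1, -0.3, -0.8]
opening: 0.0473
grip_force: 3.9
```

Request:
send_rows([
  [[0,0,-2],[0,0,0],-0.1],
  [[0,0,-4],[0,0,0],-0.1],
  [[0,0,-6],[0,0,0],-0.1],
  [[0,0,-8],[0,0,0],-0.1],
  [[0,0,-9],[0,0,0],-0.1],
])

```text
time_s: 12.8
position: [0.4184, -0.3321, 0.3381]
tool_rot: [179.8, -0.1, 9.0]
wrist_force: [0.1, -0.3, -1.6]
opening: 0.0469
grip_force: 3.9
```

Run:
```python
from h import *
import pickle
p,im=snap('wrist','w6.png'); s=monitor.read_state();print(toolrot(),s['opening'],s['grip_force'])
find(['tongs','tongs_jaws','jaw_left','jaw_right'],'wrist',p,1)
pickle.dump(p,open('w6.pkl','wb'))
```

```text
(array([ 0.41860558, -0.33230727,  0.3390233 ]), array([179.74998801,  -0.18931148,   8.95939645])) 0.04712665844152956 3.9181693643331528
wrist jaw_left 0.92 [ 0.5126 -0.2911  0.1719]
wrist jaw_right 0.85 [ 0.5215 -0.3478  0.1787]
```

View pics/w6.png

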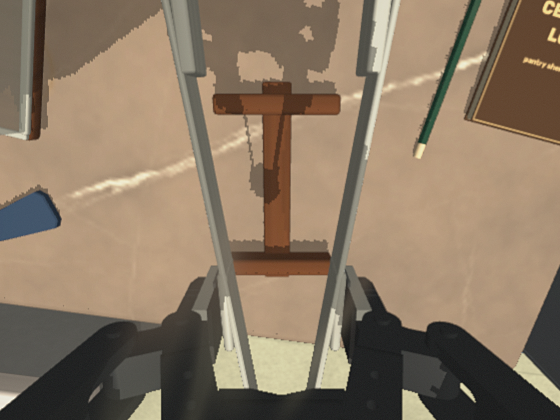

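The tongs are held level and symmetric: inner jaw ends at (205,75) and (357,75), pads at (210,280) and (350,280). Now I'll refine the bun position.

Run:
```python
from h import *
import pickle
a,b,c=[pickle.load(open(f'w{i}.pkl','rb')) for i in (2,3,6)]
print('bun w2',ray(a,(230,191),.044),'w3',ray(b,(369,201),.044)); print('mac',ray(b,(456,189),.036))
print('blue',ray(b,(366,355),.01),ray(b,(500,290),.01))
print('jaws',[ray(c,q,.192) for q in [(205,75),(357,75)]])
cc=-np.array(b['R']).T@np.array(b['t']);print('cam',cc)
p,im=snap('top');find(['choux','macaron','cover_grip'],'top',p,1)
p,im=snap('scene');find(['choux','macaron','cover_grip'],'scene',p,1)
to([.41,-.10,.34],-5.5)
to([.4045,.0206,.30],-5.5)
```

```text
bun w2 [0.50353607 0.01328612 0.044     ] w3 [0.50343812 0.01361095 0.044     ]
mac [ 0.50520627 -0.06929154  0.036     ]
blue [0.30568783 0.01308921 0.01      ] [ 0.37803541 -0.13614853  0.01      ]
jaws [array([ 0.4988808 , -0.29713749,  0.192     ]), array([ 0.50616137, -0.34285519,  0.192     ])]
cam [0.59568826 0.08540156 0.35762903]
top choux 0.52 [0.5007 0.0181 0.0231]
top macaron 0.5 [ 0.5081 -0.067   0.0259]
top cover_grip 0.81 [0.521  0.1724 0.1066]
scene choux 0.59 [0.5032 0.0153 0.0267]
scene macaron 0.57 [ 0.5064 -0.0652  0.0247]
scene cover_grip 0.86 [0.5223 0.1683 0.1076]
shift [  2.83 -23.01  -0.56] rot [-0.03  0.03 14.46]
shift [  4.16 -35.     3.45] rot [-0.03  0.03 14.46]
```

Request:
send_rows([
  [[0.3,-2,0],[0,0,1.5],-0.1],
  [[0.6,-5,0],[0,0,4],-0.1],
  [[1,-9,0],[0,0,7],-0.1],
  [[1.5,-13,0],[0,0,10],-0.1],
  [[2,-17,0],[0,0,13],-0.1],
])

```text
time_s: 13.95
position: [0.4109, -0.1594, 0.3347]
tool_rot: [-180.0, -0.0, -4.2]
wrist_force: [0.2, 0.6, -0.4]
opening: 0.0471
grip_force: 3.9
```

Run:
```python
from h import *
to([.404,.024,.31],-5.5); print(monitor.read_state()['opening'],toolrot())
```

```text
shift [ -2.03 -18.24   2.46] rot [-0.   -0.01  1.29]
0.047126748363028735 (array([ 0.41089485, -0.1593833 ,  0.33465021]), array([-1.79999084e+02, -1.21025788e-02, -4.21125671e+00]))
```

Request:
send_rows([
  [[-0.4,-4,0.4],[0,0,0.5],-0.1],
  [[-0.8,-8,0.8],[0,0,1],-0.1],
  [[-1.3,-12,1.2],[0,0,1.3],-0.1],
  [[-1.7,-15.5,1.6],[0,0,1.3],-0.1],
  [[-2,-18.2,2.4],[0,0,1.3],-0.1],
])

```text
time_s: 14.45
position: [0.404, 0.0242, 0.3112]
tool_rot: [-180.0, -0.1, -5.3]
wrist_force: [-0.6, -0.3, -1.3]
opening: 0.0471
grip_force: 3.9
```

Request:
send_rows([
  [[0,0,0],[0,0,0],-0.1],
  [[0,0,0],[0,0,0],-0.1],
  [[0,0,0],[0,0,0],-0.1],
  [[0,0,1],[0,0,0],-0.1],
  [[0,0,2],[0,0,0],-0.1],
])

```text
time_s: 14.95
position: [0.4044, 0.0215, 0.2903]
tool_rot: [180.0, -0.1, -5.4]
wrist_force: [0.6, 0.7, -1.4]
opening: 0.0473
grip_force: 3.9
```

Run:
```python
from h import *
p,im=snap('wrist','w7.png'); s=monitor.read_state();print(toolrot(),s['opening'],s['grip_force'])
find(['jaw_left','jaw_right','choux','macaron'],'wrist',p,1)
import pickle;pickle.dump(p,open('w7.pkl','wb'))
to([.404,.024,.201],-5.5)
```

```text
(array([0.40346932, 0.0216432 , 0.28802265]), array([ 1.79994762e+02,  1.41038153e-01, -5.42544035e+00])) 0.04716688671384202 3.9181526005268097
wrist jaw_left 0.82 [0.5075 0.0381 0.1251]
wrist jaw_right 0.61 [ 0.5009 -0.019   0.1285]
wrist choux 0.6 [0.5025 0.008  0.022 ]
wrist macaron 0.75 [ 0.51   -0.0685  0.0248]
shift [-0.02 -0.2   8.95] rot [-0.    0.04  0.12]
```

View pics/w7.png

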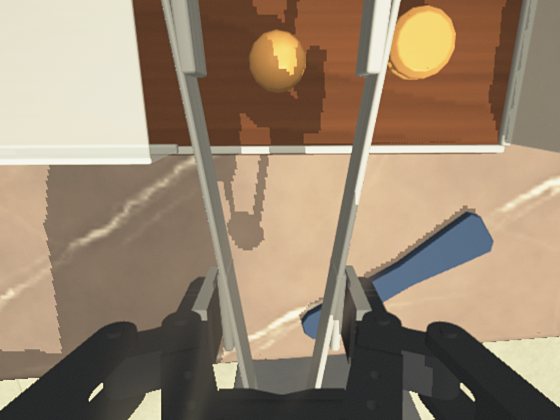

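Run:
```python
from h import *
import pickle;c=pickle.load(open('w7.pkl','rb'))
b=ray(c,(278,61),.043); print('bun',b)
j=[ray(c,q,.142) for q in [(205,75),(357,75)]]; print(j)
pos,r=toolrot(); R=Ro.from_euler('xyz',r,degrees=True); loc=lambda x:np.round(R.inv().apply(x-pos),4)
print('tool frame bun',loc(b),'jaws rear mid',loc((j[0]+j[1])/2), 'blue',loc(ray(c,(305,325),.01)),loc(ray(c,(380,300),.01)),'rail near',ray(c,(280,150),.03))
```

```text
bun [0.50308137 0.0131804  0.043     ]
[array([0.49123108, 0.03614895, 0.142     ]), array([ 0.4868363 , -0.01074311,  0.142     ])]
tool frame bun [ 0.0996 -0.0005  0.2474] jaws rear mid [0.0856 0.0013 0.1484] blue [-0.0977  0.021   0.2805] [-0.0742  0.0807  0.2805] rail near [0.45153957 0.0169753  0.03      ]
```

Request:
send_rows([
  [[0,-0.2,1.5],[0,0,0],-0.1],
  [[0,-0.2,3],[0,0,0],-0.1],
  [[0,-0.2,4.5],[0,0,0],-0.1],
  [[0,-0.2,5.5],[0,0,0],-0.1],
  [[0,-0.2,5.8],[0,0,0],-0.1],
])

```text
time_s: 15.7
position: [0.4039, 0.0243, 0.2318]
tool_rot: [180.0, 0.1, -5.3]
wrist_force: [-0.5, 0.5, -1.4]
opening: 0.0468
grip_force: 3.9
```

Run:
```python
from h import *
import pickle
p,im=snap('wrist','w8.png'); pos,r=toolrot(); print(pos,r,monitor.read_state()['wrist_force'])
R=Ro.from_euler('xyz',r,degrees=True)
m=trace('choux','wrist')
for d in m[:1]:
    ys,xs=np.nonzero(d['pixels']); print(d['score'],xs.min(),xs.max(),ys.min(),ys.max(),xs.mean(),ys.mean(),R.inv().apply(ray(p,(xs.mean(),ys.mean()),.045)-pos))
to([.404,.024,.2],-5.5)
```

```text
[0.40402038 0.02428854 0.23195535] [ 1.79999430e+02  7.58208983e-02 -5.34651832e+00] [ 0.31727457  0.34572696 -1.02777968]
0.68 243 322 0 86 282.6522993688007 41.3258791704238 [0.09991238 0.00134213 0.18682331]
shift [-0.03  0.03  3.26] rot [0.   0.03 0.15]
```

View pics/w8.png

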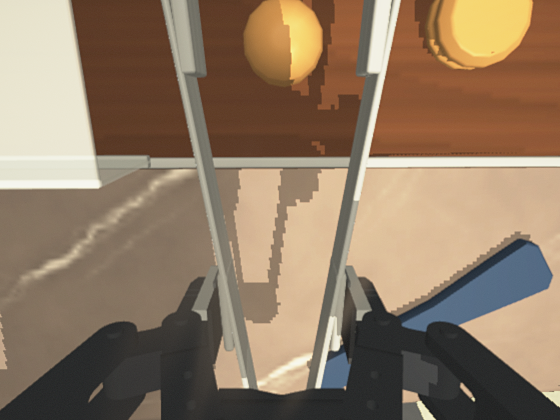

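The bun is centred at (282,41) and the jaws' midline is at 281, so they straddle it well. Lowering the last 3.2 cm.

Request:
send_rows([
  [[0,0,0.8],[0,0,0],-0.1],
  [[0,0,1.6],[0,0,0],-0.1],
  [[0,0,2.4],[0,0,0],-0.1],
  [[0,0,3],[0,0,0],-0.1],
  [[0,0,3.2],[0,0,0],-0.1],
])

```text
time_s: 16.3
position: [0.4038, 0.0243, 0.1996]
tool_rot: [180.0, 0.1, -5.3]
wrist_force: [-0.5, -0.3, -0.4]
opening: 0.0469
grip_force: 3.9
```

Request:
send_rows([
  [[0,0,0],[0,0,0],-0.05],
  [[0,0,0],[0,0,0],0],
  [[0,0,0],[0,0,0],0.03],
  [[0,0,0],[0,0,0],0.06],
  [[0,0,0],[0,0,0],0.09],
], grip_force=20)

```text
time_s: 16.8
position: [0.4045, 0.0243, 0.201]
tool_rot: [-180.0, -0.0, -5.3]
wrist_force: [0.2, 0.1, -1.5]
opening: 0.0392
grip_force: 6.3
```

Request:
send_rows([
  [[0,0,0],[0,0,0],0.12],
  [[0,0,0],[0,0,0],0.15],
  [[0,0,0],[0,0,0],0.2],
  [[0,0,0],[0,0,0],0.3],
  [[0,0,0],[0,0,0],0.4],
], grip_force=25)

```text
time_s: 17.3
position: [0.4044, 0.0243, 0.2007]
tool_rot: [-180.0, -0.0, -5.3]
wrist_force: [0.3, -0.1, -0.5]
opening: 0.0361
grip_force: 25.1
```

Request:
send_rows([
  [[0,0,0],[0,0,0],0.4],
  [[0,0,0],[0,0,0],0.4],
  [[0,0,-0.3],[0,0,0],0.4],
  [[0,0,-0.8],[0,0,0],0.4],
  [[0,0,-1.5],[0,0,0],0.4],
])

```text
time_s: 17.8
position: [0.4041, 0.0243, 0.2159]
tool_rot: [180.0, 0.0, -5.3]
wrist_force: [-0.4, -0.1, -0.8]
opening: 0.0355
grip_force: 25.1
```

Run:
```python
from h import *
p,im=snap('wrist','w9.png'); s=monitor.read_state(); print(toolrot(),s['opening'],s['grip_force'],s['wrist_force'])
```

```text
(array([0.40482083, 0.02424629, 0.21737214]), array([-1.79998266e+02, -7.80772417e-02, -5.34426277e+00])) 0.036025813612557286 25.125585794448853 [ 0.89541487  0.26501331 -0.29624011]
```

View pics/w9.png

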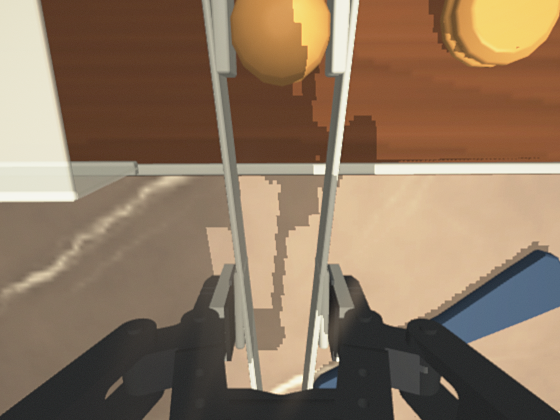

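The bun at (281,40) is clasped by both jaws at (226,60) and (337,60), and the opening stalled at 36 mm. Lifting.

Request:
send_rows([
  [[0,0,-1],[0,0,0],0.4],
  [[0,0,-2.5],[0,0,0],0.4],
  [[0,0,-4],[0,0,0],0.4],
  [[0,0,-5.5],[0,0,0],0.4],
  [[0,0,-7],[0,0,0],0.4],
])

```text
time_s: 18.35
position: [0.4043, 0.0243, 0.287]
tool_rot: [-180.0, -0.0, -5.3]
wrist_force: [0.6, -0.2, -2.3]
opening: 0.0363
grip_force: 25.2
```

Request:
send_rows([
  [[0,0,-1.5],[0,0,0],0.4],
  [[0,0,-3],[0,0,0],0.4],
  [[0,0,-4.5],[0,0,0],0.4],
  [[0,0,-6],[0,0,0],0.4],
  [[0,0,-7],[0,0,0],0.4],
])

```text
time_s: 18.85
position: [0.4044, 0.0243, 0.3575]
tool_rot: [-180.0, -0.1, -5.3]
wrist_force: [0.5, 0.2, -1.0]
opening: 0.0359
grip_force: 25.2
```

Request:
send_rows([
  [[0,0,-0.3],[0,0,0],0.4],
  [[0,0,-0.3],[0,0,0],0.4],
  [[0,0,-0.3],[0,0,0],0.4],
  [[0,0,-0.3],[0,0,0],0.4],
  [[0,0,-0.3],[0,0,0],0.4],
])

```text
time_s: 19.35
position: [0.4041, 0.0243, 0.358]
tool_rot: [180.0, 0.1, -5.3]
wrist_force: [0.6, 0.5, -1.7]
opening: 0.0361
grip_force: 25.2
```

Run:
```python
from h import *
p,im=snap('wrist','w10.png'); s=monitor.read_state(); print(toolrot(),s['opening'],s['grip_force'],s['wrist_force'],s['joint_velocities'])
find(['choux','macaron','cover_grip'],'wrist',p,1)
p,im=snap('scene');find(['choux','macaron','cover_grip','jigger'],'scene',p,1)
p,im=snap('top');find(['choux','macaron','cover_grip','jigger'],'top',p,1)
```

```text
(array([0.40414681, 0.02427701, 0.35813019]), array([ 1.79997415e+02,  6.20464756e-02, -5.34452021e+00])) 0.03594361551816934 25.206947922706604 [-0.06756358  0.04795048 -0.7864847 ] [-0.07267935 -0.1708293  -0.14219968  0.04811519  0.16046897 -0.06252333]
wrist choux 0.65 [0.5024 0.0141 0.1793]
wrist macaron 0.66 [ 0.5076 -0.0685  0.0229]
wrist cover_grip 0.67 [0.5231 0.168  0.1069]
scene choux 0.53 [0.5028 0.0167 0.1813]
scene macaron 0.7 [0.4108 0.4061 0.0025]
scene cover_grip 0.65 [0.522  0.1679 0.1057]
scene jigger 0.61 [0.4022 0.2755 0.002 ]
top choux 0.62 [0.5018 0.0174 0.1847]
top cover_grip 0.96 [0.5216 0.1704 0.1066]
top jigger 0.58 [ 0.4011  0.2762 -0.0034]
```

View pics/w10.png

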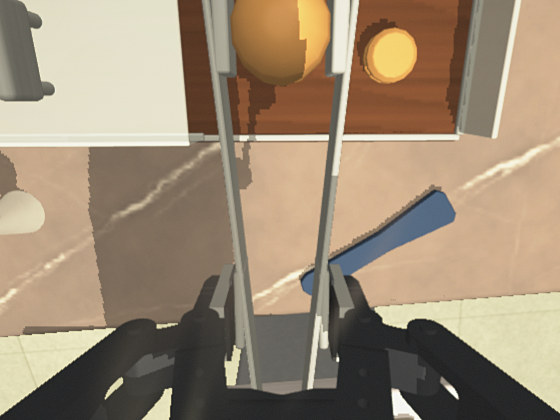

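The bun at (281,40) is held in the jaws with its underside about 18 cm up. The macaron at (390,53) is in place and the cover is still open, so I'm handing the job in.

```bash
python3 -c "
from cell import workorder
print(workorder.finish_job())"
```

```text
the job is handed in; nothing more can be done
None
```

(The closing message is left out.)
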